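# Dock the hand torch on its charging stand

### The job

Put the hand torch back on its charging stand: lower it so that the flanged steel stud on its back slides down into the slotted plate with the flange behind the plate, and press it home until the spring catch has snapped shut over the flange and the torch hangs there by itself. Nobody knows just how high the plate is clamped, so feel for the bottom of the slot and press gently, never forcing it; do not knock the torch over, and leave the other things on the shelf where they are.

Things in the scene. Friction and masses are not known exactly. Their poses are not given: they have to be found in the camera images.
- torch: black hand torch standing loose on the shelf, 210 to 360 g, 149 mm high: round body 36 mm across (foot ring 40 mm) to 100 mm up, then a square head. Origin: centre of the underside, z up. The lens looks along -x (bezel 40 mm across, to x = -30 mm). On the back a flat steel plate at x = +18 mm (30 mm wide, 38 to 82 mm up) carries the stud, which sticks out along +x
- torch_head (a point): middle of the torch's head, 122 mm above its underside, on its axis, axes as the torch. The head is 36 mm (x) by 38 mm (y), from 100 to 146 mm up; grip it from above by its two flat sides, across y. When the torch is docked these sides are free
- stud (a point): middle of the stud's barrel, at 22, 0, 60 mm in the torch's frame, axes as the torch. The stud lies along x: steel barrel 18 mm in diameter and 8 mm long (x = 18 to 26 mm), then a flange disc 30 mm in diameter, 4 mm thick (x = 26 to 30 mm). Docked, this point lies in the slotted plate's middle plane and the torch's x points along the stand's x
- stand: charging stand screwed to the shelf. Base 150 (x) by 110 mm (y), 10 mm thick, its middle at x = -10 mm; upright 165 mm high at x = 17 to 29 mm; in front of it a carriage with an upright slotted plate, 54 mm wide, 4 mm thick, middle plane at x = 0. Origin: on the shelf under the middle of the plate, z up; the torch's body belongs on the plate's -x side
- slot (a point): on the stand at 0, 0, 93 mm: nominal place of the docked stud. The carriage is clamped up to 17 mm higher or lower than that and its height is NOT reported: docked, the stud is 76 to 110 mm up. The slot, along y = 0, is 21 mm wide, open at the top; its mouth flares to 33 mm at 47 mm above the docked stud. Clearance along x: 2 mm either way. Loads over 35 N would bend the plate
- catch (a joint): spring catch in the pocket that takes the flange (behind the plate, 8 mm deep, open at the top, back wall to 45 mm above the docked stud). 0 = shut; grows in m to 0.0075 as the flange, from 47 mm above its seat, pushes it back: 3 to 10 N of drag, 5 to 12 N towards -x. It snaps to 0 above the flange 1.5 mm before the barrel meets the rigid slot bottom. It does not let go again
- key_bowl: round stainless steel bowl, 136 mm across, 50 mm high, loose; origin: centre of the underside. Leave it alone
- paperweight: turquoise glass dome, 78 mm across, 55 mm high, loose; origin: centre of the underside. Leave it alone
- wedge: black plastic doorstop wedge 120 by 42 mm, 28 mm high at the thick end (+x), loose; origin: centre of the underside. Leave it alone
- coat_brush: wooden coat brush, bristles down, 190 by 52 mm, 40 mm high, loose; origin: centre of the underside. Leave it alone
- bulldog_clip: steel bulldog clip, about 70 by 60 mm, 30 mm high, loose; origin: under its jaws. Leave it alone
- polish_tin: flat round shoe polish tin, 79 mm across, 24 mm high, loose; origin: centre of the underside. Leave it alone
Mind the look-alikes: they are no part of the job. Of the things like the stand, leave any that is blue, brown or purple; of the rest the larger one is meant.

How it is judged:
By the outcome, as a careful person would: the job done as asked, in the order asked, and still so for the second after the job is handed in, with the robot touching nothing.
It also fails if it takes over 51 s, if anything falls off the work surface, if the arm or the gripper's body presses on something with over 40 N, if the wrist force passes 120 N, or if a joint passes its speed limit or range.

### The arm

A 6-joint arm with a two-finger parallel gripper is mounted at the origin on the work surface. World frame = base frame: x ahead of the robot, y to its left, z up, the work surface at z = 0. Lengths are in m, angles in rad, forces in N, time in s.
With the tool pointing down it reaches from about 0.325 to 0.75 m from the base axis. Payload 7.6 kg.
Tool frame: the origin (TCP) lies between the finger pads; the fingertips stand 14 mm ahead of it and the grasp point (between the pads) lies 5 mm behind it (robot.tcp_to_tips is the distance from the TCP to the fingertips, in m); z points along the fingers, y is the direction in which the jaws open and shut (so a half turn about z gives the same grasp; the last joint's range is limited). The gripper opens to 85 mm and grips with 20 to 120 N. Pads are 22 mm wide; open, the fingers measure 114 mm over their backs; the gripper's body (76 mm by 85 mm) begins 54 mm behind the grasp point. The pads swing forward as they close: fully open they stand 13 mm farther back than shut.
Start: joints at [1.085, 0.052, 1.401, -0, 1.689, -0.07], TCP at [0.212, 0.48, 0.245] pointing down, gripper open.
Joint ranges: [-2.9, 2.9], [-0.91, 2.17], [0.12, 2.37], [-1.06, 4.2], [0.26, 2.73], [-2.93, 2.93]. Speed limits (rad/s): [2.57, 2.57, 3.01, 3.14, 3.14, 3.14].

### API

Orientations are given as a 3x3 rotation matrix whose columns are the frame's x, y, z axes.
In Python, from bench import readout, eyes, robot gives the robot as it stands.
- The arm moves only by the shell command python3 -m jog 'ROWS' [FORCE]. ROWS is JSON, a list that holds one entry, the list of rows, each a list of 7 numbers: the shift along the world's x, y, z in mm, then the turn, a rotation vector about the world's x, y, z in degrees, then the gripper's target within -1 to 1 (shut at 1, half-way at 0, fully open at -1). In form: [[[dx, dy, dz, rx, ry, rz, claw], ...]]. A call has exactly 5 rows; each row is the pose to reach, as a shift and turn from the pose commanded when the call began; what a row does not reach only later rows make up. A row lasts 1/12 s, in which the tool goes at most 41.7 mm and 7.16 degrees, less where a joint would pass 70% of its speed; a pose out of reach is approached as far as the arm can. A call with a gripper value outside its range is refused whole. The fingers move at their own pace and stop on an object; FORCE is the grip in N (left out, the last holds). Time passes only in rows, so rows that repeat a pose let the fingers close, or fill a call up. It gives the time, the measured TCP pose, the force and the opening at its end, in the units of the state.
- readout.read_state(): the state, without advancing time (a new reading comes with each control period).
- eyes.capture(name): name is "scene" or "top" or "wrist"; returns a dict with "img" (420x560x3 uint8, red, green, blue), "camera_matrix" (3x3 intrinsics, pixels), "camera_from_world" (4x4, takes a point from world to camera coordinates); the wrist camera has in their place "tool_from_camera" (4x4, takes a point from camera to tool coordinates, whose origin is the TCP and whose axes are the flange's). Camera axes: x right, y up, looking along -z (the intrinsics and any distortion apply to the point x, -y, -z); pixel columns grow to the right and rows downward; lengths in m; the calibration is good to about 2 mm. A picture is of the moment at which its call begins: read the wrist's pose just before it. There is no depth.
- robot.close_job(): hands the job in, once; it reports no verdict.
The state is a dict: "clock": time; "q": joint angles; "joint_velocities": joint speeds; "effort": joint torques, N m; "tool_pos": TCP position; "eef_rot": TCP orientation; "ft_force": force on the tool from outside, world axes, zero at the start; "wrist_torque": the same for the moment, N m; "finger_gap": finger opening in m.
Only numpy, scipy, OpenCV 4.12 (cv2) and the standard library are available. Lean on these libraries where they do the work, as an engineer would, in place of code of your own. Each camera call takes 0.05 s, during which the arm holds its last target. There are 200 camera calls.

## Working session

There is one attempt and no reset: what is moved stays moved. The work goes in short steps, Python scripts to look and compute and a shell command to move; the robot and the scene stay as the last step left them, time stands still between calls to the robot, and variables do not carry over. Pictures are saved under pics/ and viewed, about 8 in all and at most 12, crops included, and the job is handed in when it is done.

```bash
ls; mkdir -p pics; python3 - <<'E'
from bench import readout, eyes, robot
import cv2, numpy as np
s=readout.read_state(); print({k:np.round(v,3).tolist() for k,v in s.items()})
for n in("scene","top"):
    c=eyes.capture(n); cv2.imwrite(f"pics/{n}0.png",c["img"][:,:,::-1]); print(n,c["camera_matrix"],c["camera_from_world"],c.keys())
    np.savez(f"pics/{n}0.npz",**{k:v for k,v in c.items()})
E
```

```text
pics
{'clock': 0.0, 'q': [1.085, 0.053, 1.402, -0.0, 1.689, -0.07], 'joint_velocities': [-0.001, 0.001, 0.001, -0.0, 0.001, 0.0], 'effort': [0.002, -38.168, -36.018, 0.0, 0.007, 0.0], 'tool_pos': [0.212, 0.48, 0.244], 'eef_rot': [[-0.915, 0.404, -0.001], [0.404, 0.915, -0.001], [0.0, -0.002, -1.0]], 'ft_force': [-0.139, -0.532, -0.031], 'wrist_torque': [0.067, 0.01, 0.031], 'finger_gap': 0.086}
scene [[447.68960294   0.         281.53749501]
 [  0.         447.68960294 214.66690108]
 [  0.           0.           1.        ]] [[-0.28859715  0.95729173 -0.01744218  0.03143278]
 [-0.6456386  -0.1811255   0.74185197  0.29746176]
 [ 0.70700954  0.22535771  0.6703368  -1.54038503]
 [ 0.          0.          0.          1.        ]] dict_keys(['img', 'camera_matrix', 'camera_from_world'])
top [[430.45611853   0.         282.87243391]
 [  0.         430.45611853 217.10900472]
 [  0.           0.           1.        ]] [[-0.10001941 -0.99497668 -0.00418511  0.18861464]
 [ 0.96999153 -0.09844292  0.22231827 -0.54432644]
 [-0.22161349  0.01817662  0.97496516 -1.07413091]
 [ 0.          0.          0.          1.        ]] dict_keys(['img', 'camera_matrix', 'camera_from_world'])
```

View pics/scene0.png

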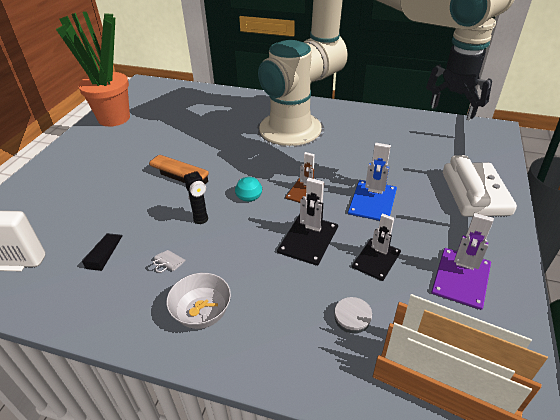

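View pics/top0.png

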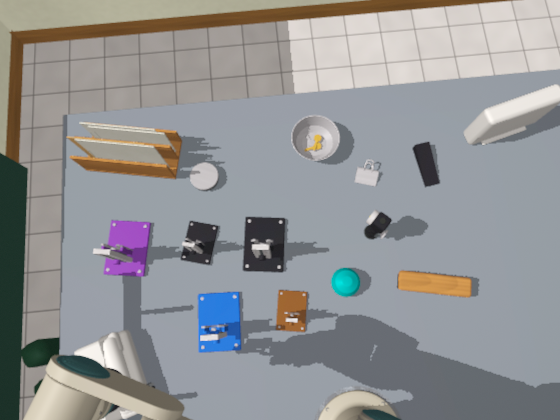

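The scene view shows the larger black stand at about (310,225), its plate facing the camera, and the torch at (198,195). In the top view they are at (265,244) and (378,225). The small black stand and the blue, brown and purple ones are decoys.

```bash
cat > h.py <<'E'
import numpy as np, cv2
def load(n): return dict(np.load(f"pics/{n}.npz"))
def ray(c,uv):
    K=c["camera_matrix"]; T=c["camera_from_world"]; R=T[:3,:3]; t=T[:3,3]
    p=np.linalg.inv(K)@np.array([uv[0],uv[1],1.]); d=R.T@(p*[1,-1,-1]); return -R.T@t, d/np.linalg.norm(d)
def plane(c,uv,z):
    o,d=ray(c,uv); return o+d*(z-o[2])/d[2]
def proj(c,P):
    T=c["camera_from_world"]; p=T[:3,:3]@np.asarray(P)+T[:3,3]; q=c["camera_matrix"]@(p*[1,-1,-1]); return q[:2]/q[2]
def tri(*cu):
    A=np.zeros((3,3));b=np.zeros(3)
    for c,uv in cu:
        o,d=ray(c,uv);M=np.eye(3)-np.outer(d,d);A+=M;b+=M@o
    return np.linalg.solve(A,b)
E
python3 - <<'E'
from h import *
t=load("top0"); s=load("scene0")
for n,c,(x0,y0,x1,y1) in(("top",t,(235,205,295,285)),("scene",s,(270,170,345,270))):
    m=np.zeros(c["img"].shape[:2],np.uint8); m[y0:y1,x0:x1]=(c["img"][y0:y1,x0:x1].max(2)<50)*255
    m=cv2.morphologyEx(m,cv2.MORPH_CLOSE,np.ones((5,5)))
    cs=max(cv2.findContours(m,0,2)[0],key=cv2.contourArea)
    if n=="top":
        r=cv2.minAreaRect(cs); B=cv2.boxPoints(r); P=[plane(c,p,.01) for p in B]; print(np.round(B),np.round(P,4)); print("ctr",np.mean(P,0), [np.linalg.norm(P[i]-P[i-1]) for i in range(4)])
        for i in range(2): e=P[i+1]-P[i]; print(np.degrees(np.arctan2(e[1],e[0])))
a=cv2.resize(t["img"][190:300,230:400],None,fx=4.5,fy=4.5,interpolation=cv2.INTER_CUBIC)
b=cv2.resize(s["img"][165:265,180:350],None,fx=4.5,fy=4.5,interpolation=cv2.INTER_CUBIC)
cv2.imwrite("pics/tz.png",a[:,:,::-1]);cv2.imwrite("pics/sz.png",b[:,:,::-1])
E
```

```text
[[270. 231.]
 [283. 231.]
 [283. 270.]
 [270. 270.]] [[0.537  0.171  0.01  ]
 [0.5334 0.1356 0.01  ]
 [0.4272 0.1462 0.01  ]
 [0.4307 0.181  0.01  ]]
ctr [0.48207584 0.15844884 0.01      ] [np.float64(0.10669270676591512), np.float64(0.035645089540696624), np.float64(0.10667631181144206), np.float64(0.034928650106281926)]
-95.78693613109728
174.25588634482634
```

View pics/tz.png

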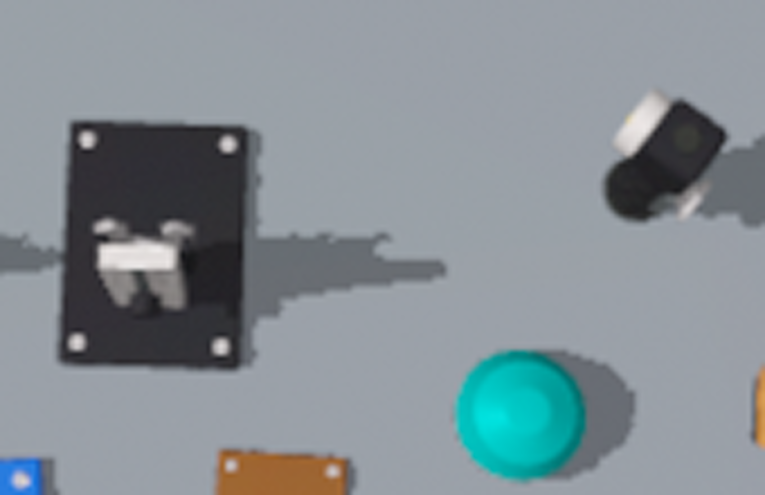

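View pics/sz.png

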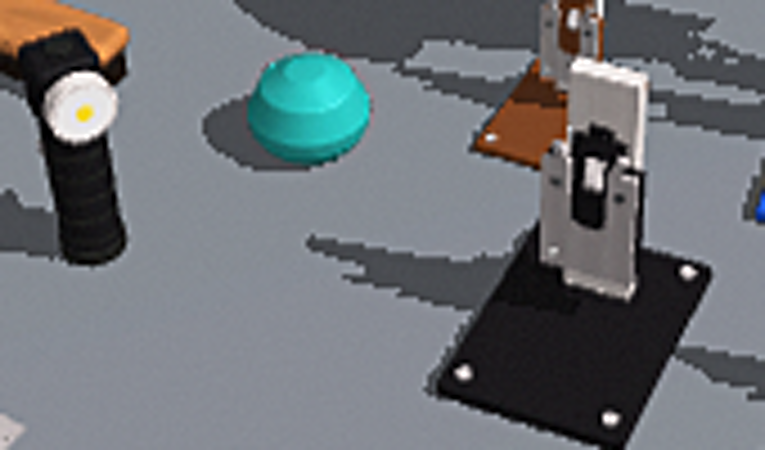

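Top crop: the stand's base corners are at crop pixels (70,122), (247,129), (240,368) and (60,362), with the plate's prongs up-image (world +x). The torch's lens points up-left and its stud down-right. In the scene crop the catch and slot are visible on the front of the plate. Next I compute poses.

```bash
python3 - <<'E'
from h import *
t=load("top0"); s=load("scene0")
f=lambda p:np.array(p)/4.5-.4+[230,190]
g=lambda p:np.array(p)/4.5-.4+[180,165]
B=[plane(t,f(p),.01) for p in((70,122),(247,129),(240,368),(60,362))]
print(np.round(B,4)); c=np.mean(B,0)
x=(B[2]+B[3]-B[0]-B[1]);x/=np.linalg.norm(x); print("ctr",c,"az x",np.degrees(np.arctan2(x[1],x[0])),[np.linalg.norm(B[i]-B[i-1]) for i in range(4)])
print("stand origin",c+x*.01)
S=[plane(t,f(p),.011) for p in((87,140),(229,145),(221,347),(77,343))]
S2=[plane(s,g(p),.011) for p in((464,373),(610,418),(688,272))]
print("screws",np.round(S,4),np.round(S2,4))
T=[plane(t,f(p),.146) for p in((676,98),(728,137),(690,182))]
print("torch head",np.round(T,4),"center",(T[0]+T[2])/2, [np.degrees(np.arctan2(*(T[i+1]-T[i])[1::-1])) for i in(0,1)],[np.linalg.norm(T[i+1]-T[i]) for i in(0,1)])
print("foot scene", plane(s,g((93,250)),.0), "foot top",plane(t,f((634,190)),.0))
print("lens tri", tri((t,f((640,122))),(s,g((81,107)))))
E
```

```text
[[0.5839 0.2356 0.01  ]
 [0.5686 0.1279 0.01  ]
 [0.4236 0.1468 0.01  ]
 [0.4379 0.2534 0.01  ]]
ctr [0.50349468 0.19090609 0.01      ] az x 172.8124598817746 [np.float64(0.14707026777651527), np.float64(0.10878094948488423), np.float64(0.14620908259937218), np.float64(0.10755932000756402)]
stand origin [0.49357326 0.19215727 0.01      ]
screws [[0.5714 0.2261 0.011 ]
 [0.5595 0.1399 0.011 ]
 [0.4371 0.1568 0.011 ]
 [0.4481 0.2423 0.011 ]] [[0.5599 0.1392 0.011 ]
 [0.5704 0.224  0.011 ]
 [0.4476 0.2405 0.011 ]]
torch head [[ 0.5317 -0.1025  0.146 ]
 [ 0.5074 -0.1272  0.146 ]
 [ 0.485  -0.103   0.146 ]] center [ 0.50836189 -0.10277796  0.146     ] [np.float64(-134.55309983340558), np.float64(132.898809283123)] [np.float64(0.03462948557729194), np.float64(0.032974033560191233)]
foot scene [ 0.51325348 -0.10592446  0.        ] foot top [ 0.5086459  -0.10474967  0.        ]
lens tri [ 0.52573301 -0.08762609  0.12248133]
```

```bash

python3 -m jog '[[[15,-29,0,0,0,-5.6,-1],[30,-58,0,0,0,-11.2,-1],[45,-88,0,0,0,-16.8,-1],[60,-117,0,0,0,-22.4,-1],[74,-146,0,0,0,-28,-1]]]' && python3 -m jog '[[[15,-29,0,0,0,-5.6,-1],[30,-58,0,0,0,-11.2,-1],[45,-88,0,0,0,-16.8,-1],[60,-117,0,0,0,-22.4,-1],[74,-146,0,0,0,-28,-1]]]' && python3 -m jog '[[[15,-29,0,0,0,-5.6,-1],[30,-58,0,0,0,-11.2,-1],[45,-88,0,0,0,-16.8,-1],[60,-117,0,0,0,-22.4,-1],[74,-146,0,0,0,-28,-1]]]' && python3 -m jog '[[[15,-29,0,0,0,-5.6,-1],[30,-58,0,0,0,-11.2,-1],[45,-88,0,0,0,-16.8,-1],[74,-146,0,0,0,-28,-1],[74,-146,0,0,0,-28,-1]]]'
python3 - <<'E'
from bench import readout, eyes
import numpy as np,cv2
s=readout.read_state(); c=eyes.capture("wrist")
R=np.array(s["eef_rot"]);p=np.array(s["tool_pos"]);X=np.eye(4);X[:3,:3]=R;X[:3,3]=p
T=np.linalg.inv(X@np.array(c["tool_from_camera"])); np.savez("pics/w1.npz",img=c["img"],camera_matrix=c["camera_matrix"],camera_from_world=T,p=p,R=R)
print(c["camera_matrix"],c["tool_from_camera"],np.round(p,4),np.round(R,3),s["clock"],np.round(s["q"],2))
cv2.imwrite("pics/w1.png",c["img"][:,:,::-1])
E
```

```text
clock: 0.52
tool_pos: [0.2863, 0.3328, 0.2449]
eef_rot: [[-0.615, 0.789, -0.0], [0.789, 0.615, -0.001], [-0.0, -0.001, -1.0]]
ft_force: [0.0, 0.5, -0.4]
finger_gap: 0.0853
clock: 0.93
tool_pos: [0.3603, 0.1867, 0.245]
eef_rot: [[-0.172, 0.985, -0.0], [0.985, 0.172, -0.0], [-0.0, -0.0, -1.0]]
ft_force: [0.7, -0.1, -1.2]
finger_gap: 0.0852
clock: 1.35
tool_pos: [0.4344, 0.0406, 0.245]
eef_rot: [[0.311, 0.95, -0.0], [0.95, -0.311, -0.0], [-0.0, -0.0, -1.0]]
ft_force: [-0.1, 0.5, 0.3]
finger_gap: 0.0855
clock: 1.77
tool_pos: [0.5087, -0.1069, 0.2445]
eef_rot: [[0.723, 0.691, -0.001], [0.691, -0.723, -0.001], [-0.001, -0.0, -1.0]]
ft_force: [0.5, 0.7, 0.4]
finger_gap: 0.0854
[[353.85889471   0.         276.88176451]
 [  0.         353.85889471 203.44950862]
 [  0.           0.           1.        ]] [[ 5.48836887e-04  9.63504183e-01  2.67692712e-01  6.72856867e-02]
 [ 9.99999738e-01 -4.02315743e-04 -6.02197351e-04  3.12909168e-04]
 [-4.72522675e-04  2.67692972e-01 -9.63504151e-01 -1.28384036e-01]
 [ 0.00000000e+00  0.00000000e+00  0.00000000e+00  1.00000000e+00]] [ 0.5087 -0.1069  0.2445] [[ 0.723  0.691 -0.001]
 [ 0.691 -0.723 -0.001]
 [-0.001 -0.    -1.   ]] 1.7667 [-0.28  0.04  1.42 -0.    1.69  0.53]
```

View pics/w1.png

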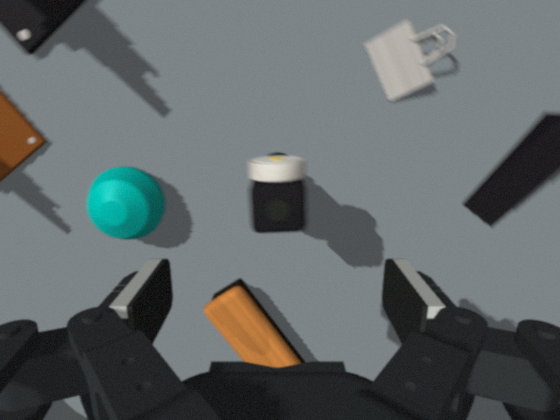

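The wrist view shows the torch head nearly square to the jaws: its front edge is at row 231 from columns 254 to 304, and its sides are almost vertical. The lens is up-image.

```bash
python3 - <<'E'
from h import *
w=load("w1")
i=w["img"]
for r in(186,195,205,215,225): 
    d=np.where(i[r,235:325].max(1)<60)[0]+235; print(r,d.min(),d.max())
for col in(260,279,298):
    d=np.where(i[150:250,col].max(1)<60)[0]+150; print(col,d.min(),d.max())
for p in((254,231.5),(304.5,231.5),(279.3,208)): print(np.round(plane(w,p,.146),4))
a,b=[plane(w,p,.146) for p in((254,231.5),(304.5,231.5))]; y=b-a; print("y az",np.degrees(np.arctan2(y[1],y[0])),np.linalg.norm(y)); n=np.array([-y[1],y[0],0])/np.linalg.norm(y); print("ctr",(a+b)/2+n*.018,(a+b)/2-n*.018)
print("tool y az",np.degrees(np.arctan2(w["R"][1,1],w["R"][0,1])))
E
```

```text
186 254 304
195 253 304
205 253 306
215 254 305
225 254 305
260 182 231
279 153 231
298 180 229
[ 0.4869 -0.1068  0.146 ]
[ 0.5107 -0.1316  0.146 ]
[ 0.5108 -0.1077  0.146 ]
y az -46.26598074602964 0.0343671650198919
ctr [ 0.51177749 -0.10676743  0.146     ] [ 0.48576544 -0.13165465  0.146     ]
tool y az -46.29121951572017
```

```bash

python3 -m jog '[[[2,0,-20,0,0,0,-1],[2,0,-45,0,0,0,-1],[2,0,-70,0,0,0,-1],[2,0,-90,0,0,0,-1],[2,0,-105,0,0,0,-1]]]' 45 && python3 -m jog '[[[0,0,-10,0,0,0,-1],[0,0,-18,0,0,0,-1],[0,0,-22,0,0,0,-0.6],[0,0,-22,0,0,0,-0.3],[0,0,-22,0,0,0,0]]]' && python3 -m jog '[[[0,0,0,0,0,0,0.2],[0,0,0,0,0,0,0.4],[0,0,0,0,0,0,0.7],[0,0,0,0,0,0,1],[0,0,0,0,0,0,1]]]'&& python3 -m jog '[[[0,0,0,0,0,0,1],[0,0,0,0,0,0,1],[0,0,0,0,0,0,1],[0,0,0,0,0,0,1],[0,0,0,0,0,0,1]]]'
```

```text
clock: 2.23
tool_pos: [0.509, -0.1034, 0.1376]
eef_rot: [[0.717, 0.697, -0.003], [0.697, -0.717, 0.001], [-0.002, -0.003, -1.0]]
ft_force: [-0.5, 0.1, 0.0]
finger_gap: 0.0853
clock: 2.65
tool_pos: [0.5104, -0.1038, 0.119]
eef_rot: [[0.717, 0.697, 0.001], [0.697, -0.717, -0.0], [0.001, 0.001, -1.0]]
ft_force: [0.4, -0.3, 0.8]
finger_gap: 0.0516
clock: 3.07
tool_pos: [0.5107, -0.1038, 0.1195]
eef_rot: [[0.717, 0.697, 0.002], [0.697, -0.717, -0.001], [0.001, 0.002, -1.0]]
ft_force: [-1.1, 0.4, 5.4]
finger_gap: 0.0379
clock: 3.48
tool_pos: [0.5107, -0.1038, 0.1195]
eef_rot: [[0.717, 0.697, 0.002], [0.697, -0.717, -0.001], [0.001, 0.002, -1.0]]
ft_force: [-0.6, 0.2, 6.4]
finger_gap: 0.0377
```

The grip is good at 37.7 mm. On this side, though, the wrist camera would only see the lens. I'll regrasp half a turn round so it looks down on the stud and slot while docking.

```bash

python3 -m jog '[[[0,0,0,0,0,0,0.3],[0,0,0,0,0,0,0],[0,0,0,0,0,0,-0.4],[0,0,0,0,0,0,-1],[0,0,0,0,0,0,-1]]]' && python3 -m jog '[[[0,0,10,0,0,0,-1],[0,0,30,0,0,0,-1],[0,0,50,0,0,0,-1],[0,0,65,0,0,6,-1],[0,0,65,0,0,13,-1]]]' && for k in 1 2 3 4; do python3 -m jog '[[[0,0,0,0,0,7,-1],[0,0,0,0,0,14,-1],[0,0,0,0,0,21,-1],[0,0,0,0,0,28,-1],[0,0,0,0,0,35,-1]]]'; done;  python3 -m jog '[[[0,0,0,0,0,7,-1],[0,0,0,0,0,14,-1],[0,0,0,0,0,21,-1],[0,0,0,0,0,27,-1],[0,0,0,0,0,27,-1]]]'
cat > w.py <<'E'
import sys
from bench import readout, eyes
import numpy as np,cv2
n=sys.argv[1]
s=readout.read_state(); c=eyes.capture("wrist")
R=np.array(s["eef_rot"]);p=np.array(s["tool_pos"]);X=np.eye(4);X[:3,:3]=R;X[:3,3]=p
T=np.linalg.inv(X@np.array(c["tool_from_camera"])); np.savez(f"pics/{n}.npz",img=c["img"],camera_matrix=c["camera_matrix"],camera_from_world=T,p=p,R=R)
print(np.round(p,4),np.round(R,3),s["clock"],np.round(s["q"],2),"f",np.round(s["ft_force"],1))
cv2.imwrite(f"pics/{n}.png",c["img"][:,:,::-1])
E
python3 w.py w2
```

```text
clock: 3.9
tool_pos: [0.5098, -0.1037, 0.1179]
eef_rot: [[0.717, 0.697, -0.001], [0.697, -0.717, 0.0], [-0.0, -0.0, -1.0]]
ft_force: [-0.1, 0.0, -0.0]
finger_gap: 0.0773
clock: 4.32
tool_pos: [0.5115, -0.1041, 0.1881]
eef_rot: [[0.538, 0.843, 0.007], [0.843, -0.538, -0.002], [0.002, 0.007, -1.0]]
ft_force: [0.5, -0.3, -0.1]
finger_gap: 0.0855
clock: 4.73
tool_pos: [0.5101, -0.1037, 0.1841]
eef_rot: [[-0.044, 0.999, 0.001], [0.999, 0.044, -0.0], [-0.0, 0.001, -1.0]]
ft_force: [-1.0, -1.0, 0.4]
finger_gap: 0.0854
clock: 5.15
tool_pos: [0.5101, -0.1037, 0.1841]
eef_rot: [[-0.609, 0.793, 0.001], [0.793, 0.609, -0.0], [-0.0, 0.0, -1.0]]
ft_force: [-0.6, 0.4, 0.1]
finger_gap: 0.0853
clock: 5.57
tool_pos: [0.5101, -0.1037, 0.1841]
eef_rot: [[-0.954, 0.3, 0.001], [0.3, 0.954, -0.0], [-0.001, 0.0, -1.0]]
ft_force: [-0.3, 0.8, 0.4]
finger_gap: 0.0853
clock: 5.98
tool_pos: [0.5101, -0.1037, 0.1841]
eef_rot: [[-0.954, -0.301, 0.0], [-0.301, 0.954, -0.0], [-0.0, -0.0, -1.0]]
ft_force: [-0.2, 0.3, 1.0]
finger_gap: 0.0856
clock: 6.4
tool_pos: [0.5101, -0.1037, 0.184]
eef_rot: [[-0.715, -0.699, 0.0], [-0.699, 0.715, -0.0], [-0.0, -0.0, -1.0]]
ft_force: [0.0, -0.5, -0.0]
finger_gap: 0.0854
[ 0.5101 -0.1037  0.184 ] [[-0.715 -0.699  0.   ]
 [-0.699  0.715 -0.   ]
 [-0.    -0.    -1.   ]] 6.4 [-0.27  0.07  1.51  0.    1.57 -2.62] f [ 0.  -0.5 -0. ]
```

View pics/w2.png

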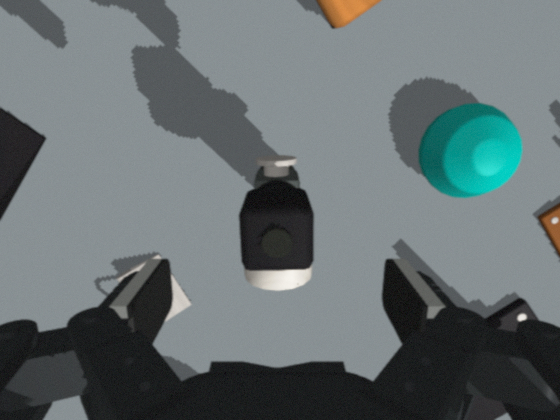

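The stud and its flange are now visible at (277,161), behind the head. The torch still stands, with its button at (277,243). Now I grasp it again.

```bash
python3 -c "
from h import *
w=load('w2'); print(plane(w,(277,243),.149), plane(w,(277,156.5),.075),plane(w,(258,156.5),.06),plane(w,(297,156.5),.06))"
python3 -m jog '[[[0,0,-20,0,0,0,-1],[0,0,-40,0,0,0,-1],[0,0,-55,0,0,0,-1],[0,0,-65,0,0,0,-1],[0,0,-65,0,0,0,-0.5]]]' 45 && python3 -m jog '[[[0,0,0,0,0,0,-0.2],[0,0,0,0,0,0,0.2],[0,0,0,0,0,0,0.5],[0,0,0,0,0,0,1],[0,0,0,0,0,0,1]]]' &&  python3 -m jog '[[[0,0,0,0,0,0,1],[0,0,0,0,0,0,1],[0,0,0,0,0,0,1],[0,0,10,0,0,0,1],[0,0,20,0,0,0,1]]]' 60
```

```text
[ 0.50851215 -0.10573032  0.149     ] [ 0.48536061 -0.12847152  0.075     ] [ 0.49636406 -0.13669373  0.06      ] [ 0.47687401 -0.11680655  0.06      ]
clock: 6.87
tool_pos: [0.5089, -0.1034, 0.1162]
eef_rot: [[-0.719, -0.695, -0.004], [-0.695, 0.719, 0.001], [0.002, 0.004, -1.0]]
ft_force: [-0.4, -1.2, 0.2]
finger_gap: 0.0755
clock: 7.28
tool_pos: [0.5108, -0.1039, 0.1199]
eef_rot: [[-0.717, -0.697, 0.003], [-0.697, 0.717, -0.001], [-0.002, -0.002, -1.0]]
ft_force: [-0.7, 1.7, 5.6]
finger_gap: 0.0377
clock: 7.7
tool_pos: [0.5094, -0.1036, 0.1382]
eef_rot: [[-0.717, -0.697, -0.002], [-0.697, 0.717, 0.001], [0.001, 0.002, -1.0]]
ft_force: [-0.0, 0.3, -2.8]
finger_gap: 0.0378
```

```bash

python3 -m jog '[[[0,0,20,0,0,0,1],[0,0,45,0,0,0,1],[0,0,70,0,0,0,1],[0,0,95,0,0,0,1],[0,0,112,0,0,0,1]]]' && python3 -m jog '[[[3,18,0,0,0,-4,1],[8,46,0,0,0,-9,1],[13,75,0,0,0,-15,1],[19,109,0,0,0,-20,1],[25,144,0,0,0,-26,1]]]' && python3 -m jog '[[[6,35,0,0,0,-6,1],[12,70,0,0,0,-12,1],[17,98,0,0,0,-17,1],[22,126,0,0,0,-22,1],[26,143,0,0,0,-26,1]]]' && python3 -m jog '[[[0,0,0,0,0,0,1],[0,0,0,0,0,0,1],[0,0,0,0,0,0,1],[0,0,0,0,0,0,1],[0,0,0,0,0,0,1]]]'; python3 w.py w3
```

```text
clock: 8.12
tool_pos: [0.5103, -0.1038, 0.2538]
eef_rot: [[-0.717, -0.697, 0.003], [-0.697, 0.717, -0.001], [-0.001, -0.003, -1.0]]
ft_force: [0.2, -0.7, -2.0]
finger_gap: 0.0371
clock: 8.53
tool_pos: [0.5349, 0.0414, 0.2511]
eef_rot: [[-0.952, -0.307, 0.0], [-0.307, 0.952, -0.0], [-0.0, -0.0, -1.0]]
ft_force: [-0.3, -0.0, -2.5]
finger_gap: 0.0373
clock: 8.95
tool_pos: [0.5607, 0.1861, 0.2507]
eef_rot: [[-0.99, 0.138, -0.0], [0.138, 0.99, 0.001], [0.0, 0.001, -1.0]]
ft_force: [-0.2, 0.1, -2.3]
finger_gap: 0.0372
clock: 9.37
tool_pos: [0.5611, 0.1823, 0.2507]
eef_rot: [[-0.991, 0.137, 0.0], [0.137, 0.991, -0.0], [-0.0, 0.0, -1.0]]
ft_force: [0.1, 0.8, -1.9]
finger_gap: 0.0375
[0.5611 0.1823 0.2507] [[-0.991  0.137  0.   ]
 [ 0.137  0.991 -0.   ]
 [-0.     0.    -1.   ]] 9.3667 [ 0.25  0.24  1.19 -0.    1.72 -1.18] f [ 0.1  0.8 -1.9]
```

View pics/w3.png

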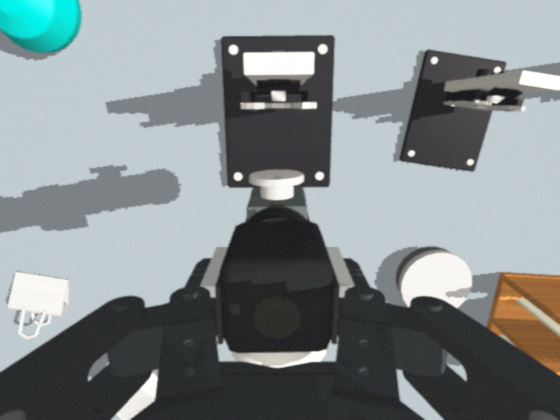

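The wrist view gives a clear alignment: flange at columns 250–304 (centre 277, row 176), plate top at columns 240–317, row 105 (centre 278.5), and the base parallel to the image axes. I'll work out the offsets.

```bash
python3 - <<'E'
from h import *
w=load("w3"); i=w["img"]
x=w["R"][:,0]; y=w["R"][:,1]; p=w["p"]
tf=lambda P: np.round([(P-p)@x*1e3,(P-p)@y*1e3,P[2]*1e3],1)
C=[(222.5,37),(334.5,37),(229.5,187),(329.5,187)]
B=[plane(w,c,.01) for c in C]
for b in B: print("corner",tf(b))
c=np.mean(B,0); print("base ctr",tf(c),"size",np.linalg.norm(B[0]-B[1]),np.linalg.norm(B[0]-B[2]),"world",c)
e=(B[0]+B[1]-B[2]-B[3]); print("az",np.degrees(np.arctan2(e[1],e[0])),"tool x az",np.degrees(np.arctan2(x[1],x[0])))
for r in(103,105,107): print(r,''.join('#' if v>130 else '.' for v in i[r,235:325].min(1)))
print([int(v) for v in i[90:115,246].mean(1)],[int(v) for v in i[90:115,312].mean(1)])
for z in(.12,.13,.14,.15,.16):
    a,b=plane(w,(240,105),z),plane(w,(317,105),z); print("plate z",z,tf((a+b)/2),np.linalg.norm(a-b)*1e3)
for r in(168,170,172,184):print("flange",r,tf(plane(w,(277,r),.206)), tf(plane(w,(277,r),.191)))
for c in((250,177),(304,177)):print(tf(plane(w,c,.191)))
for c in((244,50),(314,50)):print("upr top",tf(plane(w,c,.165)))
E
python3 -c "
import cv2;i=cv2.imread('pics/w3.png')[30:200,215:345];cv2.imwrite('pics/w3z.png',cv2.resize(i,None,fx=4.5,fy=3.5,interpolation=2))"
```

```text
corner [130.5 -52.8  10. ]
corner [130.5  54.4  10. ]
corner [-16.6 -51.3  10. ]
corner [-16.6  55.6  10. ]
base ctr [57.   1.5 10. ] size 0.10720036872376283 0.14714477594818692 world [0.50494489 0.19154116 0.01      ]
az 172.64632685975857 tool x az 172.12838061992542
103 ......#########################.......############................################........
105 ......##################################################...#######################........
107 ......#################################################..........#################........
[42, 49, 57, 60, 62, 60, 59, 62, 62, 58, 59, 64, 112, 175, 195, 197, 195, 193, 172, 102, 46, 40, 40, 42, 41] [60, 59, 64, 61, 59, 60, 59, 63, 63, 62, 68, 107, 192, 241, 247, 247, 247, 239, 183, 100, 64, 61, 61, 60, 63]
plate z 0.12 [ 67.8   0.5 120. ] 54.30123214496309
plate z 0.13 [ 67.8   0.5 130. ] 52.204851047819
plate z 0.14 [ 67.8   0.4 140. ] 50.10846995067488
plate z 0.15 [ 67.8   0.4 150. ] 48.0120888535308
plate z 0.16 [ 67.8   0.3 160. ] 45.915707756386674
flange 168 [ 37.8  -0.5 206. ] [ 35.2  -0.5 191. ]
flange 170 [ 36.8  -0.5 206. ] [ 34.2  -0.5 191. ]
flange 172 [ 35.8  -0.5 206. ] [ 33.1  -0.5 191. ]
flange 184 [ 29.8  -0.5 206. ] [ 26.5  -0.5 191. ]
[ 30.3 -15.1 191. ]
[ 30.3  14.  191. ]
upr top [ 97.5 -19.1 165. ]
upr top [ 97.5  20.1 165. ]
```

View pics/w3z.png

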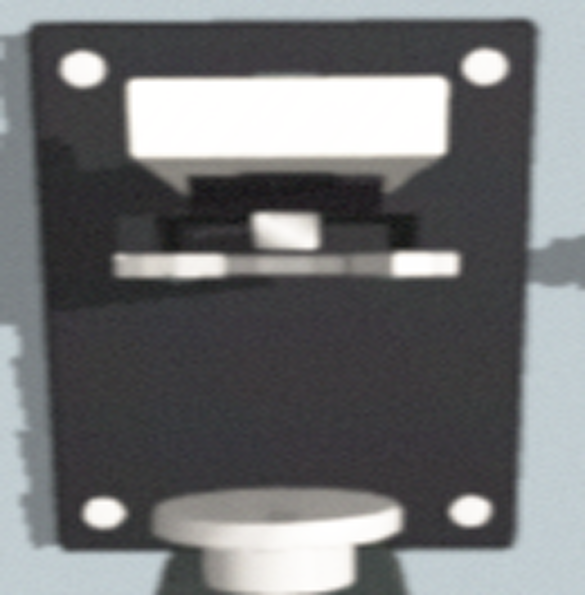

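Plate and flange both measured in the wrist view: the stud has to go 43.3 mm along tool x and 1.2 mm along tool y. The plate's apparent width puts its top near 0.12–0.13 m, so the dock is low. I'll move over it.

```bash

python3 -m jog '[[[-6,1,0,0,0,0,1],[-16,3,0,0,0,0,1],[-28,5,0,0,0,0,1],[-38,6,0,0,0,0,1],[-43,7,0,0,0,0,1]]]' && python3 -m jog '[[[0,0,-5,0,0,0,1],[0,0,-10,0,0,0,1],[0,0,-14,0,0,0,1],[0,0,-15,0,0,0,1],[0,0,-15,0,0,0,1]]]'; python3 w.py w4;  python3 -c "
import cv2;i=cv2.imread('pics/w4.png')[30:250,200:360];cv2.imwrite('pics/w4z.png',cv2.resize(i,None,fx=3.5,fy=2.7,interpolation=2))"
```

```text
clock: 9.83
tool_pos: [0.5169, 0.1902, 0.2506]
eef_rot: [[-0.991, 0.136, 0.0], [0.136, 0.991, 0.0], [-0.0, 0.0, -1.0]]
ft_force: [0.3, -0.5, -2.1]
finger_gap: 0.0373
clock: 10.25
tool_pos: [0.5181, 0.1901, 0.2343]
eef_rot: [[-0.991, 0.136, -0.002], [0.136, 0.991, -0.0], [0.001, -0.001, -1.0]]
ft_force: [-0.1, -0.0, -2.9]
finger_gap: 0.0375
[0.5181 0.1901 0.2343] [[-0.991  0.136 -0.002]
 [ 0.136  0.991 -0.   ]
 [ 0.001 -0.001 -1.   ]] 10.25 [ 0.28  0.13  1.34  0.    1.67 -1.15] f [-0.1 -0.  -2.9]
```

View pics/w4z.png

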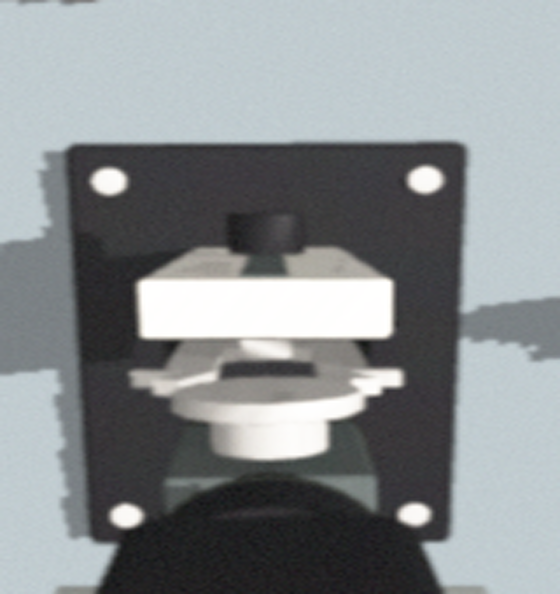

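The stud is over the slot: flange centre at crop column 269 against plate centre 267, i.e. within 0.6 mm. I'll lower it in steps and watch the force.

```bash

python3 -m jog '[[[0,0,-6,0,0,0,1],[0,0,-13,0,0,0,1],[0,0,-20,0,0,0,1],[0,0,-26,0,0,0,1],[0,0,-30,0,0,0,1]]]' && python3 -m jog '[[[0,-0.4,-3,0,0,0,1],[0,-0.4,-6,0,0,0,1],[0,-0.4,-8,0,0,0,1],[0,-0.4,-10,0,0,0,1],[0,-0.4,-10,0,0,0,1]]]'
```

```text
clock: 10.72
tool_pos: [0.5177, 0.1902, 0.2038]
eef_rot: [[-0.991, 0.136, -0.002], [0.136, 0.991, -0.0], [0.002, -0.001, -1.0]]
ft_force: [-0.6, 0.5, -2.0]
finger_gap: 0.0375
clock: 11.13
tool_pos: [0.518, 0.1899, 0.195]
eef_rot: [[-0.991, 0.136, -0.0], [0.136, 0.991, -0.0], [0.0, -0.0, -1.0]]
ft_force: [-0.3, -0.2, -2.5]
finger_gap: 0.0377
```

```bash

python3 -m jog '[[[0,0,-1,0,0,0,1],[0,0,-2,0,0,0,1],[0,0,-3,0,0,0,1],[0,0,-4,0,0,0,1],[0,0,-5,0,0,0,1]]]' && python3 -m jog '[[[0,0,-1,0,0,0,1],[0,0,-2,0,0,0,1],[0,0,-3,0,0,0,1],[0,0,-4,0,0,0,1],[0,0,-5,0,0,0,1]]]'; python3 w.py w5;  python3 -c "
import cv2;i=cv2.imread('pics/w5.png')[80:260,200:360];cv2.imwrite('pics/w5z.png',cv2.resize(i,None,fx=3.5,fy=3.3,interpolation=2))"
```

```text
clock: 11.55
tool_pos: [0.5181, 0.1899, 0.1903]
eef_rot: [[-0.991, 0.136, 0.0], [0.136, 0.991, 0.0], [-0.0, 0.0, -1.0]]
ft_force: [-0.5, -0.1, -1.2]
finger_gap: 0.0376
clock: 11.97
tool_pos: [0.5181, 0.1899, 0.1853]
eef_rot: [[-0.991, 0.136, 0.0], [0.136, 0.991, 0.0], [-0.0, 0.0, -1.0]]
ft_force: [0.2, -0.8, -1.3]
finger_gap: 0.0377
[0.5181 0.1899 0.1853] [[-0.991  0.136  0.   ]
 [ 0.136  0.991  0.   ]
 [-0.     0.    -1.   ]] 11.9667 [ 0.28  0.15  1.41  0.    1.58 -1.15] f [ 0.2 -0.8 -1.3]
```

View pics/w5z.png

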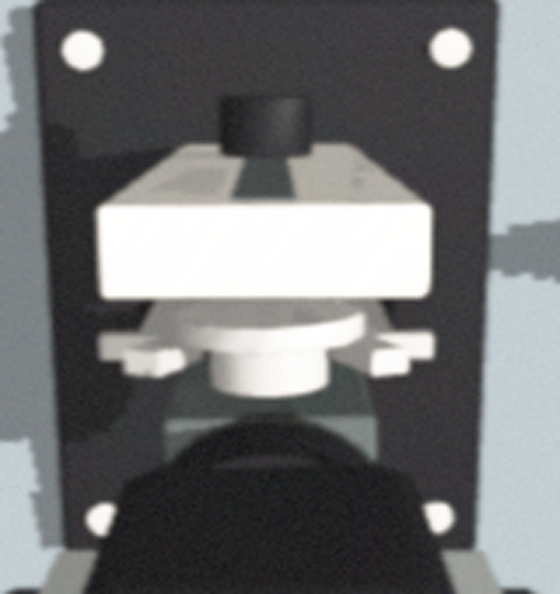

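The flange is behind the plate and the barrel sits between the prongs, within 0.5 mm of centre. I'll keep lowering.

```bash

for k in 1 2 3; do python3 -m jog '[[[0,0,-1,0,0,0,1],[0,0,-2,0,0,0,1],[0,0,-3,0,0,0,1],[0,0,-4,0,0,0,1],[0,0,-5,0,0,0,1]]]' | grep -v rot; done
```

```text
clock: 12.43
tool_pos: [0.5189, 0.1899, 0.1814]
ft_force: [4.0, -0.0, 4.6]
finger_gap: 0.0373
clock: 12.85
tool_pos: [0.5191, 0.1899, 0.1764]
ft_force: [6.6, -1.7, 0.8]
finger_gap: 0.0375
clock: 13.27
tool_pos: [0.5191, 0.1897, 0.1706]
ft_force: [7.9, -0.2, 2.0]
finger_gap: 0.0374
```

The catch engaged near TCP z = 0.183 m, so the seat should be near 0.136 m.

```bash

for k in 1 2 3 4 5; do python3 -m jog '[[[0,0,-1,0,0,0,1],[0,0,-2,0,0,0,1],[0,0,-3,0,0,0,1],[0,0,-4,0,0,0,1],[0,0,-5,0,0,0,1]]]' | grep -v -e rot -e gap; done
```

```text
clock: 13.68
tool_pos: [0.5191, 0.1897, 0.1657]
ft_force: [7.4, -0.7, 2.4]
clock: 14.1
tool_pos: [0.5191, 0.1897, 0.1607]
ft_force: [7.9, -1.2, 2.1]
clock: 14.52
tool_pos: [0.5191, 0.1897, 0.1557]
ft_force: [6.9, -0.8, 1.3]
clock: 14.93
tool_pos: [0.5191, 0.1897, 0.1507]
ft_force: [7.8, -0.9, 2.3]
clock: 15.35
tool_pos: [0.5192, 0.1897, 0.1458]
ft_force: [8.4, 0.3, 1.6]
```

```bash

for k in 1 2 3 4; do python3 -m jog '[[[0,0,-0.4,0,0,0,1],[0,0,-0.8,0,0,0,1],[0,0,-1.2,0,0,0,1],[0,0,-1.6,0,0,0,1],[0,0,-2,0,0,0,1]]]' | grep -v -e rot -e gap; done
```

```text
clock: 15.77
tool_pos: [0.5191, 0.1897, 0.1437]
ft_force: [7.6, -0.2, 1.4]
clock: 16.18
tool_pos: [0.5172, 0.1899, 0.1406]
ft_force: [-0.9, -0.1, -0.8]
clock: 16.6
tool_pos: [0.518, 0.1899, 0.1402]
ft_force: [-4.7, -2.2, 8.2]
clock: 17.02
tool_pos: [0.5187, 0.19, 0.1399]
ft_force: [-5.7, -2.4, 15.1]
```

The catch's sideways force vanished at z ≈ 0.141 m, then the rigid bottom met us at about 15 N. I'll unload it and give a gentle upward tug to confirm the catch.

```bash

for k in 1 2 3 ; do python3 -m jog '[[[0,0,0.4,0,0,0,1],[0,0,0.8,0,0,0,1],[0,0,1.2,0,0,0,1],[0,0,1.5,0,0,0,1],[0,0,1.5,0,0,0,1]]]' | grep -v -e rot -e gap; done
```

```text
clock: 17.43
tool_pos: [0.5184, 0.19, 0.1401]
ft_force: [-2.4, -0.6, 6.4]
clock: 17.85
tool_pos: [0.5182, 0.19, 0.1403]
ft_force: [-0.4, 0.5, 2.0]
clock: 18.27
tool_pos: [0.5179, 0.1898, 0.1414]
ft_force: [1.3, 0.1, -1.7]
```

```bash

for k in 1 2 ; do python3 -m jog '[[[0,0,0.4,0,0,0,1],[0,0,0.8,0,0,0,1],[0,0,1.2,0,0,0,1],[0,0,1.2,0,0,0,1],[0,0,1.2,0,0,0,1]]]' | grep -v -e rot -e gap; done
```

```text
clock: 18.68
tool_pos: [0.5178, 0.1898, 0.1424]
ft_force: [1.0, 0.4, -7.9]
clock: 19.1
tool_pos: [0.5176, 0.1898, 0.1429]
ft_force: [2.1, 2.5, -19.0]
```

The catch holds against 16 N of upward pull. I'll ease back down, release and rise.

```bash

python3 -m jog '[[[0,0,-1,0,0,0,1],[0,0,-2,0,0,0,1],[0,0,-2.8,0,0,0,1],[0,0,-2.8,0,0,0,1],[0,0,-2.8,0,0,0,1]]]' && python3 -m jog '[[[0,0,0,0,0,0,0.6],[0,0,0,0,0,0,0.4],[0,0,0,0,0,0,0.2],[0,0,0,0,0,0,-0.2],[0,0,0,0,0,0,-0.6]]]' &&  python3 -m jog '[[[0,0,0,0,0,0,-1],[0,0,0,0,0,0,-1],[0,0,5,0,0,0,-1],[0,0,15,0,0,0,-1],[0,0,30,0,0,0,-1]]]' && python3 -m jog '[[[0,0,20,0,0,0,-1],[0,0,45,0,0,0,-1],[0,0,70,0,0,0,-1],[0,0,95,0,0,0,-1],[0,0,110,0,0,0,-1]]]' && python3 -m jog '[[[0,0,0,0,0,0,-1],[0,0,0,0,0,0,-1],[0,0,0,0,0,0,-1],[0,0,0,0,0,0,-1],[0,0,0,0,0,0,-1]]]'
python3 w.py w6; python3 - <<'E'
from bench import eyes
import cv2,numpy as np
i=eyes.capture("scene")["img"][:,:,::-1]; w=cv2.imread("pics/w6.png")[0:300,130:430]
a=cv2.resize(i[120:290,140:410],None,fx=1.75,fy=2.1,interpolation=2)
b=cv2.resize(w,(300,357)); cv2.imwrite("pics/end.png",np.hstack([a[:357],b]))
E
```

```text
clock: 19.52
tool_pos: [0.5181, 0.1899, 0.1423]
eef_rot: [[-0.991, 0.136, 0.001], [0.136, 0.991, 0.0], [-0.001, 0.0, -1.0]]
ft_force: [-1.9, -0.8, -6.3]
finger_gap: 0.0371
clock: 19.93
tool_pos: [0.5189, 0.1901, 0.1428]
eef_rot: [[-0.991, 0.136, 0.003], [0.136, 0.991, 0.001], [-0.003, 0.001, -1.0]]
ft_force: [-0.6, -0.4, 0.3]
finger_gap: 0.0605
clock: 20.35
tool_pos: [0.5176, 0.1898, 0.1714]
eef_rot: [[-0.991, 0.136, -0.002], [0.136, 0.991, -0.0], [0.002, -0.001, -1.0]]
ft_force: [-0.4, -0.8, 0.4]
finger_gap: 0.0855
clock: 20.77
tool_pos: [0.5185, 0.19, 0.286]
eef_rot: [[-0.991, 0.136, 0.005], [0.136, 0.991, 0.002], [-0.005, 0.002, -1.0]]
ft_force: [0.8, 0.4, 0.6]
finger_gap: 0.0853
clock: 21.18
tool_pos: [0.5177, 0.1898, 0.28]
eef_rot: [[-0.991, 0.136, -0.002], [0.136, 0.991, -0.001], [0.002, -0.001, -1.0]]
ft_force: [1.2, -0.4, -0.4]
finger_gap: 0.0854
[0.5177 0.1898 0.28  ] [[-0.991  0.136 -0.002]
 [ 0.136  0.991 -0.001]
 [ 0.002 -0.001 -1.   ]] 21.1833 [ 0.28  0.12  1.26  0.    1.76 -1.15] f [ 1.2 -0.4 -0.4]
```

View pics/end.png

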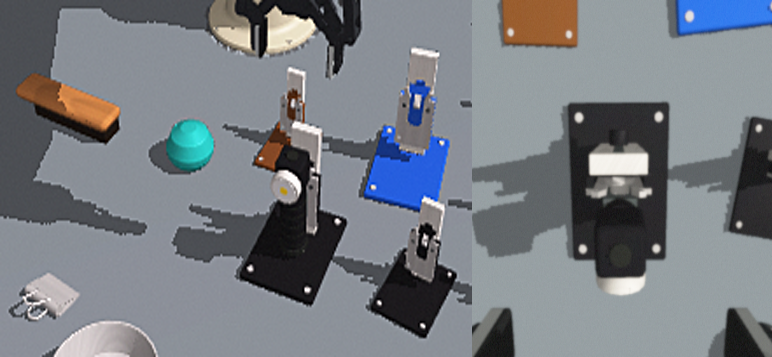

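The torch hangs upright in the stand with the gripper clear. The other objects visible in this crop look undisturbed.

```bash
python3 -c "
from bench import robot; print(robot.close_job())"
```

```text
the job is handed in; nothing more can be done
None
```

The torch is back on the larger black stand, hanging by itself with the catch shut over the flange, and I handed the job in at about 21 s of the 51 s allowed.

- **Grasp:** I first gripped the head with the wrist camera on the lens side, let go, and gripped it again half a turn round. That let the camera watch the stud and slot all the way down.
- **Docking:** the catch began to push at TCP z ≈ 0.183 m. Its sideways force of about 8 N vanished at about 0.141 m, where it snapped. The slot bottom met the stud at about 0.140 m, where I stopped at 15 N.
- **Checks:**
  - A gentle upward tug reached 19 N at the wrist, about 16 N beyond the torch's weight. The torch rose about 2.5 mm at most and the catch held.
  - After release the wrist force read near zero, and the last pictures showed the torch upright and the gripper clear. The objects in view looked undisturbed; I did not check the wedge and the polish tin.
- **Disagreements:** from the plate's apparent size and from where the catch engaged, I had expected the seat at about TCP z 0.136 m; by feel it was 4 mm higher. I eased down after the tug, but the wrist still read 6 N of pull just before release, so the torch may have been slightly off the slot bottom until let go.

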